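# Weigh a turned sleeve and sort heavy from light

### The job

Weigh the steel sleeve from the black rack: stand it gently on the balance pan, slide it along the pan until it is fully home in the red V stop, let go and wait until the beam is still. If the pan has sunk the sleeve is too heavy: stand it in the red cup; if the pan has stayed up, stand it in the green cup. Set it down softly each time and leave the other things alone.

Things in the scene. Friction and masses are not known exactly. Their poses are not given: they have to be found in the camera images.
- sleeve_mid (a point): Steel sleeve, an upright cylinder 32 mm in diameter and 90 mm high; the point is its centre, half-way up (45 mm above its foot). It weighs 0.21 to 0.49 kg, which cannot be seen. It stands on the 12 mm thick black rack at the start. Standing in the stop it is shoved against the wall if the fingers close off-centre or fast.
- plug_mid (a point): Brass plug, 34 mm wide and 43 mm high, standing on the same rack 100 mm from the sleeve; the point is its centre. Not to be disturbed.
- balance: Beam balance on a fixed blue foot (110 x 200 x 16 mm). Origin on the table under the beam's pivot, z up. The beam lies along its y axis, pan at the +y end, brass counterweight and pointer at the -y end. Delicate: neither a sleeve nor the robot may push on it with more than 18 N. The pan stays up until about 3.3 N (a 0.33 kg sleeve) loads it, then sinks 11 mm to its lower rest.
- pan_spot (a point): Point over the pan's inner half, at x = 0, y = 152 mm, z = 134 mm of the balance, for setting a sleeve down clear of the stop. The pan is a flat plate, 60 mm wide, y = 110 to 245 mm. Its height is not measured (the head is set by hand): the empty pan's top lies up to 28 mm above or below this point: lower the sleeve and feel for it. The point does not follow pan or beam.
- stop_spot (a point): Point at x = 0, y = 190 mm, z = 134 mm of the balance. Near it stands the red V stop on the pan: two upright walls 26 mm high, each at 45 degrees, open towards the pivot. It is set by hand, not measured: a sleeve fully home in it has its axis at x = 0 and up to 10 mm before or past this point in y; slide the sleeve to +y to feel it. The point does not follow the stop.
- beam (a joint): Tilt of the balance beam, rad: 0 = pan up on its upper rest (empty or light sleeve; pointer in the green lower band of the scale), growing as the pan sinks, to 0.06 on its lower rest (heavy sleeve; pointer in the red upper band). It moves slowly: allow a second or two to settle.
- nest_red_floor (a point): Red cup for a heavy sleeve, fixed: 40 mm inner and 50 mm outer diameter, rim 10 mm above its inner floor; the point is the centre of the inner floor, 6 mm above the table.
- nest_green_floor (a point): Green cup for a light sleeve, same size; the point is the centre of its inner floor, 6 mm above the table.
- screwdriver_mid (a point): Screwdriver lying on the table, 160 mm long; not to be disturbed.
- jar_mid (a point): Amber jar, 50 mm in diameter and 70 mm high, standing on the table; not to be disturbed.
- collar_mid (a point): Aluminium collar, 48 mm in diameter and 20 mm high, lying on the table; not to be disturbed.
Not all that is in view belongs to the job. There is more than one size of the part that bears sleeve_mid; the job needs the larger.

How it is judged (in metres and radians):
On the way:
1. The sleeve stands on the pan, within 3 mm of fully home in the V stop, let go, with the beam still, for half a second (contact force between sleeve and balance above 1 N and contact force between sleeve and the fingers below 0.05 N and velocity of joint beam between -0.03 and 0.03 rad/s and linear speed of sleeve below 0.02 m/s and y of sleeve_mid in the frame of stop between -0.003 and 0.003 m and x of sleeve_mid in the frame of stop between -0.003 and 0.003 m and z of sleeve_mid in the frame of stop between 0.041 and 0.049 m), for 0.5 s.
At the end, for the whole second after the job is handed in: The sleeve stands let go and at rest in the right cup: red if it weighs over 0.36 kg, green if under 0.31 kg, either if between (axis within 10 mm of the cup's centre, foot on the cup's floor within 4 mm, within 6 degrees of upright) (((horizontal distance between sleeve_mid and nest_red_floor below 0.01 m and z of sleeve_mid in the frame of nest_red_floor between 0.041 and 0.049 m and contact force between sleeve and nest_red above 3 N) or (horizontal distance between sleeve_mid and nest_green_floor below 0.01 m and z of sleeve_mid in the frame of nest_green_floor between 0.041 and 0.049 m and contact force between sleeve and nest_green between 1 and 3.55 N)) and angle between sleeve_mid's own z axis and vertical below 0.105 rad and linear speed of sleeve below 0.02 m/s); the robot touches nothing.
It fails at once if the balance is pushed with more than 18 N by the sleeve or the robot (contact force between any of sleeve, the fingers, the arm and balance above 18 N).
It fails at once if the sleeve is dropped or banged into a cup (more than 40 N) (contact force between sleeve and nest_red above 40 N or contact force between sleeve and nest_green above 40 N).
It fails at once if a bystander (plug, screwdriver, jar or collar) is moved more than 20 mm (distance of any of plug_mid, screwdriver_mid, jar_mid, collar_mid from where it was at the start of the episode above 0.02 m).
It also fails if it takes over 64 s, if anything falls off the work surface, if the arm or the gripper's body presses on something with over 40 N, if the wrist force passes 120 N, or if a joint passes its speed limit or range.

### The arm

A 6-joint arm with a two-finger parallel gripper is mounted at the origin on the work surface. World frame = base frame: x ahead of the robot, y to its left, z up, the work surface at z = 0. Lengths are in m, angles in degrees, forces in N, time in s.
With the tool pointing down it reaches from about 0.35 to 0.875 m from the base axis. Payload 4.2 kg.
Tool frame: the origin (TCP) lies at the very end of the fingers, on their centre line; the grasp point (between the pads) lies 19 mm behind it (r.grip_point_offset is the distance from the TCP to the grasp point, in m); z points along the fingers, y is the line along which they close (so a half turn about z gives the same grasp; the last joint's range is limited). The gripper opens to 87 mm and grips with 3 to 60 N. Pads are 19 mm wide; open, the fingers measure 117 mm over their backs; the gripper's body (75 mm by 190 mm) begins 51 mm behind the grasp point.
Start: joints at [80.42, 22.042, 0.453, 0, -68.411, -14.817], TCP at [0.258, 0.569, 0.223] pointing down, gripper open.
Joint ranges: [-179.83, 179.83], [-69.29, 118.12], [-61.27, 80.66], [-181.25, 117.63], [-171.15, -9.14], [-177.46, 177.46]. Speed limits (degrees/s): [159.86, 159.86, 180, 180, 180, 180].

### API

Orientations are given as a 3x3 rotation matrix whose columns are the frame's x, y, z axes.
In Python, from station import r, cams gives the robot as it stands. The module is installed in compiled form; this text tells all that it offers.
- The arm moves only by the shell command python3 -m handwheel 'ROWS'. ROWS is JSON, a list that holds one entry, the list of rows, each a list of 7 numbers: the turn, a rotation vector about the tool's x, y, z in units of 6 degrees (1.0 is 6 degrees), then the shift along the tool's x, y, z in m, then the finger opening in m, from 0 to 0.087. In form: [[[ax, ay, az, x, y, z, jaw], ...]]. A call has 1 to 12 rows; each row shifts and turns the commanded pose from where the row before left it, along the tool's axes as they then stand; what a row does not reach is not made up. A row lasts 1/10 s, in which the tool goes at most 50 mm and 8.59 degrees, less where a joint would pass 70% of its speed; a pose out of reach is approached as far as the arm can. A call with a gripper value outside its range is refused whole. The fingers move at their own pace and stop on an object; the grip force is fixed at half the most. Time passes only in rows, so rows that do not move let the fingers close. It gives the time, the measured TCP pose, the force, the opening and the grip force at its end, in the units of the state.
- r.sense(): the state, without advancing time (a new reading comes with each control period).
- cams.capture(name): name is "side" or "top"; returns the picture (400x640x3 uint8, red, green, blue); there is no depth.
- cams.get_calibration(name): a dict with "camera_matrix" (3x3 intrinsics, pixels), "rvec" (rotation vector, rad) and "tvec" (3), from world to camera coordinates, as OpenCV has them. Camera axes: x right, y down, z forward; pixel columns grow to the right and rows downward; lengths in m; the calibration is good to about 2 mm. A picture is of the moment at which its call begins. get_calibration takes no time and is no camera call.
- r.finish_job(): hands the job in; it is judged then, once.
The state is a dict: "time_s": time; "joints": joint angles; "joint_velocities": joint speeds; "effort": joint torques, N m; "tcp_pos": TCP position; "ee_rot": TCP orientation; "wrist_force": force on the tool from outside, world axes, zero at the start; "moment": the same for the moment, N m; "gripper_width": opening from 0.0 (shut) to 1.0 (fully open); "gripper_force": force on a finger pad.
Only numpy, scipy, OpenCV 4.12 (cv2) and the standard library are available. Lean on these libraries where they do the work, as an engineer would, in place of code of your own. Each camera call takes 0.05 s, during which the arm holds its last target. There are 200 camera calls.

## Working session

There is one attempt and no reset: what is moved stays moved. The work goes in short steps, Python scripts to look and compute and a shell command to move; the robot and the scene stay as the last step left them, time stands still between calls to the robot, and variables do not carry over. Pictures are saved under pics/ and viewed, at most 10 in all, crops included, and the job is handed in when it is done.

```bash
mkdir -p pics; cat > h.py <<'E'
import numpy as np, cv2
from station import r, cams
def cal(n):
    c=cams.get_calibration(n); K=np.array(c["camera_matrix"],float); R,_=cv2.Rodrigues(np.array(c["rvec"],float)); t=np.array(c["tvec"],float).ravel(); return K,R,t
def ray(n,uv):
    K,R,t=cal(n); d=R.T@np.linalg.solve(K,[uv[0],uv[1],1.]); return -R.T@t,d
def onz(n,uv,z):
    o,d=ray(n,uv); return o+d*(z-o[2])/d[2]
def proj(n,P):
    K,R,t=cal(n); p=K@(R@np.array(P,float)+t); return p[:2]/p[2]
def tri(uv1,uv2):
    o1,d1=ray("side",uv1);o2,d2=ray("top",uv2)
    s=np.linalg.lstsq(np.c_[d1,-d2],o2-o1,rcond=None)[0]; a=o1+s[0]*d1;b=o2+s[1]*d2
    return (a+b)/2,np.linalg.norm(a-b)
def save(n,f):
    im=cams.capture(n); cv2.imwrite("pics/"+f,im[:,:,::-1]); return im
E
python3 - <<'E'
from h import *
np.set_printoptions(precision=4,suppress=True)
for n in("side","top"): save(n,n+"0.png"); K,R,t=cal(n); print(n,K[0,0],-R.T@t,R[2])
s=r.sense(); print(s)
E
```

```text
side 502.738914702392 [0.4127 0.7661 1.0687] [ 0.108  -0.618  -0.7787]
top 438.21973099719264 [ 0.4277 -0.0101  1.1088] [ 0.0939 -0.0192 -0.9954]
{'time_s': 0.1, 'joints': array([ 80.4212,  22.0858,   0.3881,  -0.0258, -68.4113, -14.8171]), 'joint_velocities': array([ 0.0706, -0.0983,  0.2111,  0.1616, -0.0229,  0.0589]), 'effort': array([  0.0004, -39.1688,  18.7938,   4.2318,   0.0135,  -0.0001]), 'tcp_pos': array([0.2579, 0.5687, 0.2216]), 'ee_rot': array([[ 0.9106, -0.4132, -0.0007],
       [-0.4132, -0.9106, -0.0018],
       [ 0.0001,  0.0019, -1.    ]]), 'wrist_force': array([-0.1871,  0.7471, -0.5875]), 'moment': array([ 0.0145,  0.0092, -0.0107]), 'gripper_force': 0.0, 'gripper_width': 0.9973651857503866}
```

View pics/side0.png

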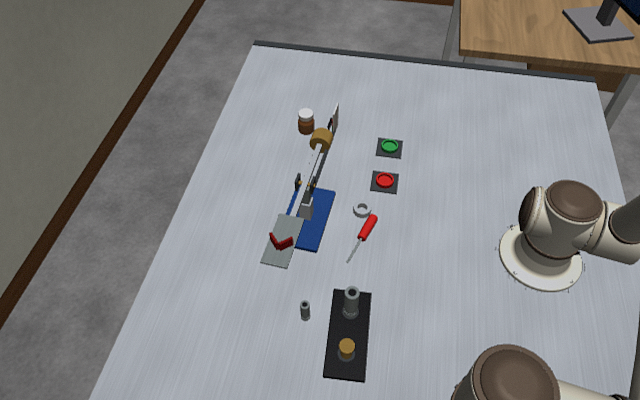

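View pics/top0.png

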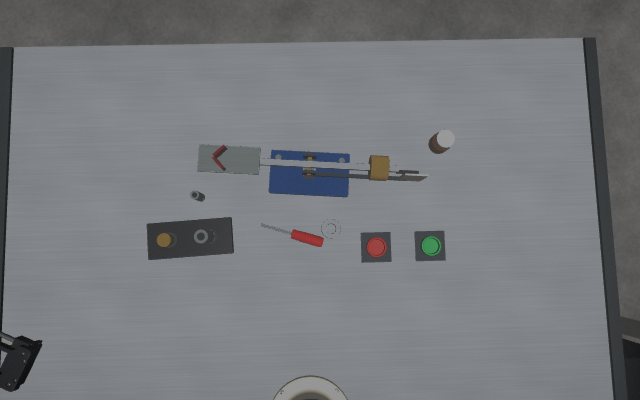

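Candidates for the sleeve:
- Ringed grey cylinder on the rack: side (351,300), top (202,237).
- Smaller grey cylinder on the table: side (305,310), top (198,196).
- Brass plug on the rack: side (346,350), top (164,240).

I choose the one on the rack and will check it in a crop.

```bash
python3 - <<'E'
from h import *
s=cv2.imread("pics/side0.png"); t=cv2.imread("pics/top0.png")
a=cv2.resize(s[190:385,250:410],None,fx=3,fy=3,interpolation=cv2.INTER_CUBIC)
b=cv2.resize(t[130:270,140:250],None,fx=2.9,fy=2.9,interpolation=cv2.INTER_CUBIC)
o=np.zeros((585,800,3),np.uint8);o[:,:480]=a;o[:b.shape[0],481:481+b.shape[1]]=b[:, :319]
cv2.imwrite("pics/crop1.png",o)
np.set_printoptions(precision=4,suppress=True)
def blob(im,lo,hi,roi):
    hsv=cv2.cvtColor(im,cv2.COLOR_BGR2HSV); m=cv2.inRange(hsv,lo,hi); k=np.zeros_like(m); x0,x1,y0,y1=roi; k[y0:y1,x0:x1]=m[y0:y1,x0:x1]
    return k
# foot
for n,im,roi in(("top",t,(260,360,140,205)),("side",s,(270,345,170,260))):
    k=blob(im,(105,120,40),(125,255,255),roi); p=cv2.findNonZero(k).reshape(-1,2)
    P=np.array([onz(n,q,0.016)[:2] for q in p]).astype(np.float32); c,wh,an=cv2.minAreaRect(cv2.convexHull(P)); print(n,"foot",c,wh,an)
for col,lo,hi,rt,rs in(("green",(45,100,60),(80,255,255),(410,450,230,262),(370,410,130,162)),("red",(0,120,60),(8,255,255),(360,392,230,262),(370,402,165,195)),("plug",(10,100,60),(25,255,255),(150,180,225,255),(330,362,335,365))):
    for n,im,roi in(("top",t,rt),("side",s,rs)):
        k=blob(im,lo,hi,roi);p=cv2.findNonZero(k).reshape(-1,2).astype(float); q=(p.min(0)+p.max(0))/2
        z={'plug':.055}.get(col,.016); print(col,n,p.min(0),p.max(0),onz(n,q,z))
E
```

```text
top foot (0.5961471796035767, -0.0109872967004776) (0.1969435214996338, 0.10762258619070053) 85.68433380126953Traceback (most recent call last):
  File "<stdin>", line 14, in <module>
  File "h.py", line 8, in onz
    o,d=ray(n,uv); return o+d*(z-o[2])/d[2]
        ~~~^^^^^^
  File "h.py", line 6, in ray
    K,R,t=cal(n); d=R.T@np.linalg.solve(K,[uv[0],uv[1],1.]); return -R.T@t,d
          ~~~^^^
  File "h.py", line 4, in cal
    c=cams.get_calibration(n); K=np.array(c["camera_matrix"],float); R,_=cv2.Rodrigues(np.array(c["rvec"],float)); t=np.array(c["tvec"],float).ravel(); return K,R,t
ValueError: time passes only in moves, steps and waits
```

View pics/crop1.png

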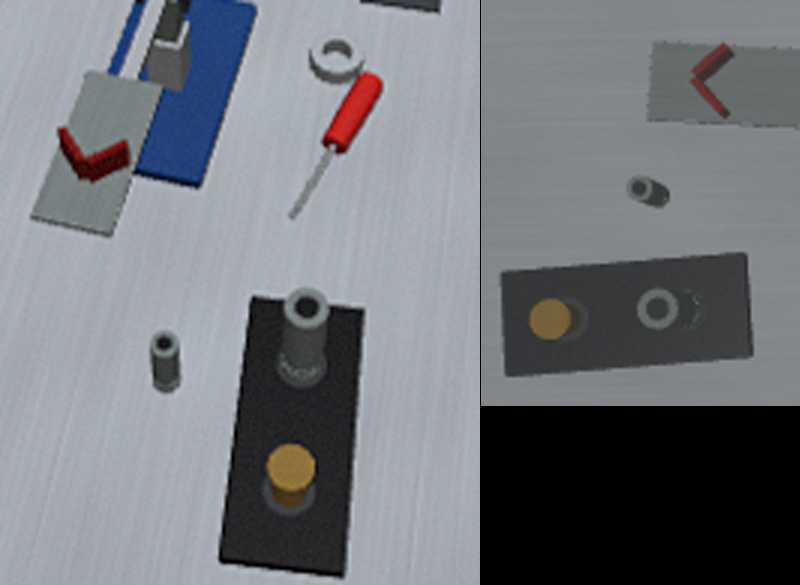

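The crop confirms it. The large sleeve is on the rack, with its mouth at side (352,292) and top (201,236). The small decoy stands on the table, and the plug is further towards +y. The V stop's apex points to +y.

```bash
python3 - <<'E'
import re
s=open('h.py').read()
s=s.replace("def cal(n):","from functools import lru_cache\n@lru_cache\ndef cal(n):")
open('h.py','w').write(s)
E
cat > m.py <<'E'
from h import *
s=cv2.imread("pics/side0.png"); t=cv2.imread("pics/top0.png")
np.set_printoptions(precision=4,suppress=True)
def blob(im,lo,hi,roi):
    hsv=cv2.cvtColor(im,cv2.COLOR_BGR2HSV); m=cv2.inRange(hsv,lo,hi); k=np.zeros_like(m); x0,x1,y0,y1=roi; k[y0:y1,x0:x1]=m[y0:y1,x0:x1]
    return k
for n,im,roi in(("top",t,(260,360,140,205)),("side",s,(270,345,170,260))):
    k=blob(im,(105,120,40),(125,255,255),roi); p=cv2.findNonZero(k).reshape(-1,2)
    P=np.array([onz(n,q,0.016)[:2] for q in p]).astype(np.float32); h=cv2.convexHull(P);c,wh,an=cv2.minAreaRect(h); print(n,"foot",c,wh,an)
for col,lo,hi,rt,rs in(("green",(45,100,60),(80,255,255),(410,450,230,262),(370,410,130,162)),("red",(0,120,60),(8,255,255),(360,392,230,262),(370,402,165,195)),("plug",(10,100,60),(25,255,255),(150,180,225,255),(330,362,335,365))):
    for n,im,roi in(("top",t,rt),("side",s,rs)):
        k=blob(im,lo,hi,roi);p=cv2.findNonZero(k).reshape(-1,2).astype(float); q=(p.min(0)+p.max(0))/2
        z={'plug':.055}.get(col,.016); print(col,n,p.min(0),p.max(0),onz(n,q,z))
print("sleeve",onz("side",(352,292.3),.102),onz("top",(201,236.2),.102),tri((352,292.3),(201,236.2)))
A=tri((260.7,262.3),(199,144.5));B=tri((287.3,268.7),(197.6,171.7));print("pan outer",A,B)
# red V in each view on several z: centroid of top outline
for n,im,roi in(("top",t,(205,235,140,175)),("side",s,(265,298,228,255))):
    k=blob(im,(0,120,50),(10,255,255),roi)|blob(im,(170,120,50),(180,255,255),roi);p=cv2.findNonZero(k).reshape(-1,2);print(n,"V",p.min(0),p.max(0))
# pan grey mask rectangle top
hsv=cv2.cvtColor(t,cv2.COLOR_BGR2HSV)
print(t[150,205],t[165,250],t[135,205],s[225,290],s[225,260],s[255,275])
E
python3 m.py
```

```text
top foot (0.5961471796035767, -0.0109872967004776) (0.1969435214996338, 0.10762258619070053) 85.68433380126953
side foot (0.5955805778503418, -0.0035182833671569824) (0.20246917009353638, 0.1080404743552208) 85.67668151855469
green top [422. 236.] [440. 255.] [ 0.4064 -0.3107  0.016 ]
green side [381. 139.] [397. 151.] [ 0.407  -0.3042  0.016 ]
red top [367. 237.] [386. 256.] [ 0.4074 -0.1745  0.016 ]
red side [376. 172.] [393. 187.] [ 0.4063 -0.1674  0.016 ]
plug top [157. 233.] [170. 246.] [0.4377 0.3388 0.055 ]
plug side [339. 338.] [354. 358.] [0.437  0.3472 0.055 ]
sleeve [0.4428 0.2419 0.102 ] [0.4426 0.2383 0.102 ] (array([0.4428, 0.2394, 0.0976]), np.float64(0.00021330913510408554))
pan outer (array([0.6438, 0.2311, 0.1488]), np.float64(0.001519620226236434)) (array([0.5842, 0.2349, 0.1461]), np.float64(7.643972420572431e-05))
top V [213 145] [224 167]
side V [270 233] [292 249]
[108 109 102] [106 107 101] [138 135 131] [130 130 121] [178 170 165] [126 126 119]
```

```bash
cat >> h.py <<'E'
np.set_printoptions(precision=4,suppress=True)
def go(x,y,z,ang=None):
    s=r.sense(); R=np.array(s["ee_rot"]); d=R.T@(np.array([x,y,z])-s["tcp_pos"])
    print("t",s["time_s"],"tcp",s["tcp_pos"],"shift",d,"F",s["wrist_force"],"w",s["gripper_width"]*.087)
    if ang is None: ang=np.degrees(np.arctan2(R[1,1],R[0,1]))
    c,q=np.cos(np.radians(ang)),np.sin(np.radians(ang)); T=np.array([[-q,c,0],[c,q,0],[0,0,-1.]])
    print("turn",cv2.Rodrigues(R.T@T)[0].ravel()/np.radians(6))
E
python3 -m handwheel '[[[0,0,-1.1,0,0,0,0.08],[0,0,-1.1,0,0,0,0.08],[0,0,-1.15,0,0,0,0.08],[0,0,0,0,0,0,0.08]]]'
python3 -c "
from h import *
go(.4428,.240,.2,-94.3)"
```

```text
time_s: 0.5
tcp_pos: [0.258, 0.5689, 0.2219]
ee_rot: [[0.997, -0.075, -0.0], [-0.075, -0.997, -0.001], [-0.0, 0.001, -1.0]]
wrist_force: [-0.0, -0.2, -0.7]
gripper_width: 0.922
gripper_force: 0.0
t 0.5 tcp [0.258  0.5689 0.2219] shift [0.209  0.3141 0.0222] F [-0.0242 -0.1705 -0.698 ] w 0.0802110056257975
turn [ 0.0112  0.0031 -0.0016]
```

```bash

python3 -m handwheel '[[[0,0,0,0.026,0.039,0.003,0.08],[0,0,0,0.026,0.039,0.003,0.08],[0,0,0,0.026,0.039,0.003,0.08],[0,0,0,0.026,0.039,0.003,0.08],[0,0,0,0.026,0.039,0.003,0.08],[0,0,0,0.026,0.039,0.003,0.08],[0,0,0,0.026,0.039,0.003,0.08],[0,0,0,0.026,0.039,0.003,0.08],[0,0,0,0,0,0,0.08],[0,0,0,0,0,0,0.08]]]'
python3 - <<'E'
from h import *
go(.4428,.240,.13,-94.3)
a=save("top","t1.png");b=save("side","s1.png")
o=np.zeros((560,800,3),np.uint8)
p=np.array(r.sense()["tcp_pos"])
for i,(n,im) in enumerate((("top",a),("side",b))):
    print(n,proj(n,p),proj(n,[.4428,.24,.102])); u,v=proj(n,[.4428,.24,.12]).astype(int); x0=max(u-50,0);y0=max(v-65,0)
    c=cv2.resize(im[y0:y0+130,x0:x0+100,::-1],(400,520)); o[:520,400*i:400*i+400]=c; print(x0,y0)
cv2.imwrite("pics/c2.png",o)
E
```

```text
time_s: 1.5
tcp_pos: [0.4425, 0.2414, 0.1984]
ee_rot: [[0.997, -0.079, -0.0], [-0.079, -0.997, -0.0], [-0.0, 0.0, -1.0]]
wrist_force: [-0.1, 0.2, 0.7]
gripper_width: 0.915
gripper_force: 0.0
t 1.5 tcp [0.4425 0.2414 0.1984] shift [0.0004 0.0014 0.0684] F [-0.1078  0.2275  0.664 ] w 0.07963614394456948
turn [ 0.0018  0.0026 -0.0432]
top [187.0888 236.1361] [200.2696 236.137 ]
148 171
side [354.5136 269.5308] [352.1025 291.5358]
302 222
```

View pics/c2.png

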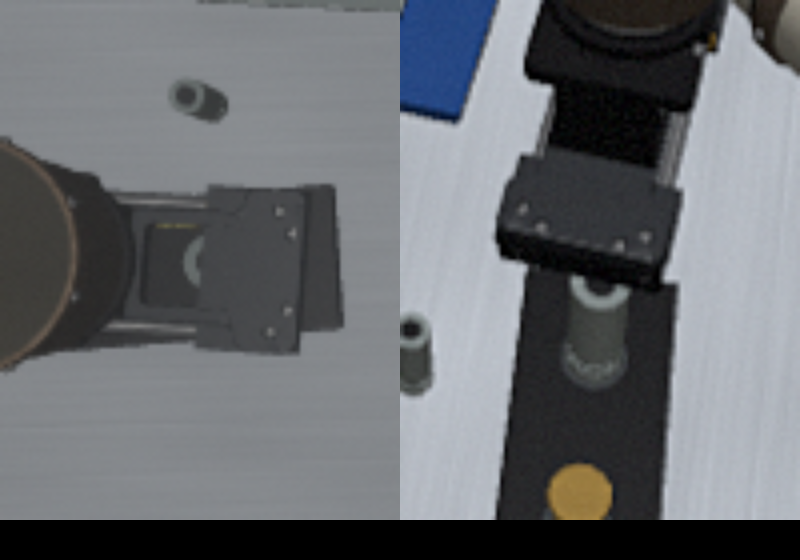

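The fingers straddle the sleeve mouth at side (352,292), with the plug clear in front. The predicted pixel matches, so I descend.

```bash

python3 -m handwheel '[[[0,0,0,0,0.001,0.03,0.08],[0,0,0,0,0,0.03,0.08],[0,0,0,0,0,0.03,0.08],[0,0,0,0,0,0.03,0.08],[0,0,0,0,0,0.024,0.08],[0,0,0,0,0,0,0.06],[0,0,0,0,0,0,0.045],[0,0,0,0,0,0,0.038],[0,0,0,0,0,0,0.034],[0,0,0,0,0,0,0.030],[0,0,0,0,0,0,0.025],[0,0,0,0,0,0,0.02]]]'
python3 -m handwheel '[[[0,0,0,0,0,0,0.015],[0,0,0,0,0,0,0.010],[0,0,0,0,0,0,0.010],[0,0,0,0,0,-0.01,0.010],[0,0,0,0,0,-0.03,0.010],[0,0,0,0,0,-0.04,0.010],[0,0,0,0,0,-0.04,0.010],[0,0,0,0,0,-0.04,0.010],[0,0,0,0,0,0,0.010],[0,0,0,0,0,0,0.010]]]'
python3 - <<'E'
from h import *
go(.6074,.1425,.222,-94.3)
E
```

```text
time_s: 2.8
tcp_pos: [0.442, 0.2411, 0.0549]
ee_rot: [[0.997, -0.075, -0.0], [-0.075, -0.997, -0.0], [-0.0, 0.0, -1.0]]
wrist_force: [-0.1, -0.7, 0.0]
gripper_width: 0.369
gripper_force: 2.8
time_s: 3.8
tcp_pos: [0.4417, 0.2417, 0.2149]
ee_rot: [[0.997, -0.075, 0.0], [-0.075, -0.997, 0.002], [-0.0, -0.002, -1.0]]
wrist_force: [-0.5, -0.6, -4.0]
gripper_width: 0.361
gripper_force: 30.0
t 3.8 tcp [0.4417 0.2417 0.2149] shift [ 0.1727  0.0864 -0.0073] F [-0.4947 -0.5712 -3.9768] w 0.03140952102076053
turn [-0.0187  0.0004 -0.0046]
```

```bash

python3 -m handwheel '[[[0,0,0,0,0,-0.03,0.01],[0,0,0,0.035,0.017,0,0.01],[0,0,0,0.035,0.017,0,0.01],[0,0,0,0.035,0.017,0,0.01],[0,0,0,0.035,0.017,0,0.01],[0,0,0,0.033,0.018,0,0.01],[0,0,0,0,0,0.02,0.01],[0,0,0,0,0,0,0.01],[0,0,0,0,0,0,0.01],[0,0,0,0,0,0,0.01]]]'
python3 - <<'E'
from h import *
go(.6074,.1425,.222,-94.3)
a=save("top","t2.png");b=save("side","s2.png")
F=[]
for i in range(8): cams.capture("top"); F.append(r.sense()["wrist_force"])
print(np.mean(F,0),np.std(F,0))
o=np.zeros((560,800,3),np.uint8)
for i,(n,im) in enumerate((("top",a),("side",b))):
    u,v=proj(n,[.61,.16,.17]).astype(int); x0=max(u-50,0);y0=max(v-65,0)
    c=cv2.resize(im[y0:y0+130,x0:x0+100,::-1],(400,520)); o[:520,400*i:400*i+400]=c; print(x0,y0)
cv2.imwrite("pics/c3.png",o)
E
```

```text
time_s: 4.8
tcp_pos: [0.6078, 0.1432, 0.2247]
ee_rot: [[0.997, -0.074, -0.0], [-0.074, -0.997, -0.0], [-0.0, 0.0, -1.0]]
wrist_force: [-0.3, 0.3, -3.3]
gripper_width: 0.365
gripper_force: 30.0
t 4.8 tcp [0.6078 0.1432 0.2247] shift [-0.0004  0.0008  0.0027] F [-0.2544  0.2513 -3.3337] w 0.03172702134074407
turn [0.003  0.001  0.0111]
[ 0.0682 -0.0644 -2.8044] [0.4917 0.3363 0.498 ]
179 92
232 166
```

View pics/c3.png

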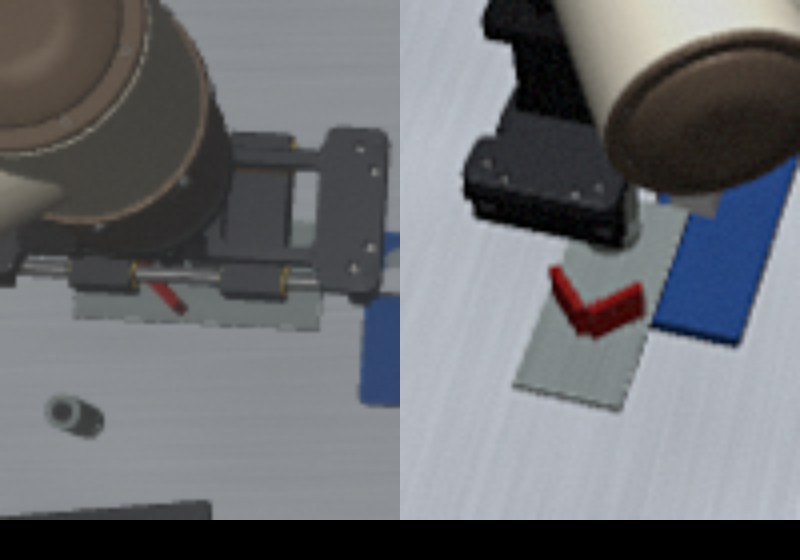

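The sleeve hangs over the pan's inner half (foot near side (287,227)), and the V stop is clear towards +y. I lower it in stages and feel for the pan.

```bash

python3 -m handwheel '[[[0,0,0,0,0.001,0.01,0.01],[0,0,0,0,0,0.01,0.01],[0,0,0,0,0,0,0.01],[0,0,0,0,0,0,0.01]]]'
for i in 1; do python3 -m handwheel '[[[0,0,0,0,0,0.001,0.01],[0,0,0,0,0,0.001,0.01],[0,0,0,0,0,0.001,0.01],[0,0,0,0,0,0.001,0.01],[0,0,0,0,0,0.001,0.01],[0,0,0,0,0,0,0.01]]]'; done
python3 - <<'E'
from h import *
F=[r.sense()["wrist_force"]]
for i in range(8): cams.capture("top"); F.append(r.sense()["wrist_force"])
print(np.mean(F,0),r.sense()["tcp_pos"])
E
```

```text
time_s: 5.7
tcp_pos: [0.6079, 0.1416, 0.2037]
ee_rot: [[0.997, -0.075, -0.001], [-0.075, -0.997, -0.001], [-0.001, 0.001, -1.0]]
wrist_force: [-0.2, 0.2, -2.7]
gripper_width: 0.365
gripper_force: 30.0
time_s: 6.3
tcp_pos: [0.608, 0.1418, 0.1994]
ee_rot: [[0.997, -0.075, -0.0], [-0.075, -0.997, -0.0], [-0.0, 0.0, -1.0]]
wrist_force: [0.2, -0.2, -2.7]
gripper_width: 0.364
gripper_force: 30.0
[ 0.0982 -0.0375 -2.8076] [0.6081 0.1418 0.1996]
```

```bash
cat > f.py <<'E'
from h import *
F=[r.sense()["wrist_force"]]
for i in range(6): cams.capture("top"); F.append(r.sense()["wrist_force"])
print("F",np.mean(F,0),r.sense()["tcp_pos"],r.sense()["moment"])
E
python3 -m handwheel '[[[0,0,0,0,0,0.001,0.01],[0,0,0,0,0,0.001,0.01],[0,0,0,0,0,0.001,0.01],[0,0,0,0,0,0,0.01]]]' | grep force; python3 f.py
python3 -m handwheel '[[[0,0,0,0,0,0.001,0.01],[0,0,0,0,0,0.001,0.01],[0,0,0,0,0,0,0.01]]]' | grep force; python3 f.py
```

```text
wrist_force: [0.1, -1.0, -2.1]
gripper_force: 30.0
F [ 0.0965 -0.3609 -2.0434] [0.6082 0.1418 0.1966] [-0.0239  0.0231 -0.0074]
wrist_force: [-0.3, -0.0, 1.3]
gripper_force: 30.0
F [-0.7629  0.6649  1.8627] [0.6082 0.1419 0.1948] [ 0.1465  0.399  -0.0159]
```

```bash

python3 -m handwheel '[[[0,0,0,0,0,-0.0015,0.01],[0,0,0,0,0,0,0.01],[0,0,0,0,-0.004,0,0.01],[0,0,0,0,-0.005,0,0.01],[0,0,0,0,-0.005,0,0.01],[0,0,0,0,-0.004,0,0.01],[0,0,0,0,0,0,0.01]]]'|grep force; python3 f.py
python3 -m handwheel '[[[0,0,0,0,-0.001,0,0.01],[0,0,0,0,-0.001,0,0.01],[0,0,0,0,-0.001,0,0.01],[0,0,0,0,-0.001,0,0.01],[0,0,0,0,0,0,0.01]]]' |grep force; python3 f.py
```

```text
wrist_force: [0.7, -0.6, 1.4]
gripper_force: 30.0
F [-0.5597  1.1702  1.0186] [0.6095 0.1604 0.1962] [ 0.5858  0.2293 -0.0218]
wrist_force: [0.5, -2.7, 1.4]
gripper_force: 30.0
F [-0.0586 -1.8584  0.7008] [0.6097 0.1636 0.196 ] [-0.6695  0.1196 -0.0162]
```

```bash

python3 -m handwheel '[[[0,0,0,0,0,-0.0008,0.01],[0,0,0,0,0,0,0.01],[0,0,0,0,0,0,0.01]]]'|grep force; python3 f.py
python3 -m handwheel '[[[0,0,0,0,-0.001,0,0.01],[0,0,0,0,-0.001,0,0.01],[0,0,0,0,0,0,0.01]]]' |grep force; python3 f.py
```

```text
wrist_force: [0.4, -1.1, 0.0]
gripper_force: 30.0
F [ 0.0339 -0.327  -0.9595] [0.6097 0.164  0.1967] [ 0.0755  0.0395 -0.0115]
wrist_force: [-0.2, -0.1, -1.9]
gripper_force: 30.0
F [-0.1482 -0.35   -1.8814] [0.6098 0.1658 0.1966] [0.0436 0.0477 0.0058]
```

```bash

for i in 1 2; do python3 -m handwheel '[[[0,0,0,0,-0.001,0,0.01],[0,0,0,0,-0.001,0,0.01],[0,0,0,0,-0.001,0,0.01],[0,0,0,0,0,0,0.01]]]' |grep force; python3 f.py; done
```

```text
wrist_force: [-0.6, 0.4, -3.0]
gripper_force: 30.0
F [-0.6558 -0.0903 -2.8197] [0.61   0.1686 0.1967] [-0.0582  0.1632  0.0149]
wrist_force: [-0.8, -5.9, -2.3]
gripper_force: 30.0
F [-1.1095 -6.3042 -2.025 ] [0.6096 0.1696 0.1967] [-2.0674  0.4253  0.0431]
```

```bash

python3 -m handwheel '[[[0,0,0,0,0.001,0.0005,0.01],[0,0,0,0,0.0003,0.0005,0.01],[0,0,0,0,0,0,0.01]]]' |grep force; python3 f.py
```

```text
wrist_force: [-3.2, -5.2, -0.1]
gripper_force: 30.0
F [-3.138  -4.8371 -0.2003] [0.6097 0.1695 0.1961] [-1.561   0.9115 -0.0404]
```

```bash

python3 -m handwheel '[[[0,0,0,-0.0008,0,0,0.01],[0,0,0,-0.0005,0,0,0.01],[0,0,0,0,0,0,0.01]]]' |grep force; python3 f.py
```

```text
wrist_force: [-0.6, -6.1, -0.4]
gripper_force: 30.0
F [-0.5516 -5.7103 -0.6228] [0.6095 0.1695 0.1965] [-1.9304  0.2705 -0.0197]
```

```bash

python3 -m handwheel '[[[0,0,0,0,0.0008,0,0.01],[0,0,0,0,0.0007,0.0003,0.01],[0,0,0,0,0,0,0.01]]]' |grep force; python3 f.py
```

```text
wrist_force: [-0.1, -3.3, 0.4]
gripper_force: 30.0
F [ 0.0447 -2.8201  0.5133] [0.6094 0.1694 0.1959] [-0.7627 -0.1243  0.01  ]
```

```bash

python3 -m handwheel '[[[0,0,0,0,0,0,0.033],[0,0,0,0,0,0,0.035],[0,0,0,0,0,0,0.038],[0,0,0,0,0,0,0.042],[0,0,0,0,0,0,0.05],[0,0,0,0,0,0,0.06],[0,0,0,0,0,0,0.06],[0,0,0,0,0,0,0.06],[0,0,0,0,0,0,0.06],[0,0,0,0,0,0,0.06],[0,0,0,0,0,0,0.06],[0,0,0,0,0,0,0.06]]]' ; python3 f.py
python3 -m handwheel '[[[0,0,0,0,0,0,0.06],[0,0,0,0,0,0,0.06],[0,0,0,0,0,0,0.06],[0,0,0,0,0,0,0.06],[0,0,0,0,0,0,0.06],[0,0,0,0,0,0,0.06],[0,0,0,0,0,0,0.06],[0,0,0,0,0,0,0.06],[0,0,0,0,0,0,0.06],[0,0,0,0,0,0,0.06],[0,0,0,0,0,0,0.06],[0,0,0,0,0,0,0.06]]]' >/dev/null
python3 - <<'E'
from h import *
a=save("side","s4.png"); o=a[90:290,230:370,::-1]
cv2.imwrite("pics/c4.png",cv2.resize(o,(420,600),interpolation=cv2.INTER_CUBIC)); print(r.sense()["time_s"])
E
```

```text
time_s: 15.4
tcp_pos: [0.6088, 0.169, 0.1956]
ee_rot: [[0.997, -0.075, 0.0], [-0.075, -0.997, 0.0], [0.0, -0.0, -1.0]]
wrist_force: [0.3, -0.5, 0.3]
gripper_width: 0.685
gripper_force: 0.0
F [ 0.017  -0.015  -0.0763] [0.6088 0.169  0.1955] [-0.0549 -0.0004 -0.0102]
16.95
```

View pics/c4.png

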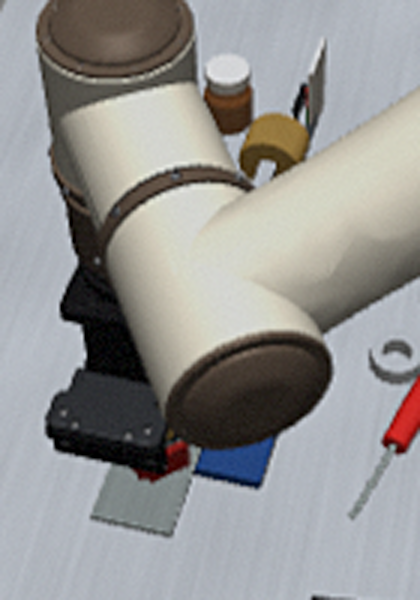

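The pan corners are at side (261,263) and (287,268), the same as with the pan empty, so it has stayed up: light. The hand hides the sleeve, so I move clear to check its seat.

```bash

python3 -m handwheel '[[[0,0,0,0,0,-0.02,0.065],[0,0,0,0,0,-0.03,0.065],[0,0,0,0,0,-0.04,0.065],[0,0,0,0,0,-0.04,0.065],[0,0,0,-0.045,0,0,0.065],[0,0,0,-0.045,0,0,0.065],[0,0,0,-0.045,0,0,0.065],[0,0,0,-0.045,0,0,0.065],[0,0,0,0,0,0,0.065],[0,0,0,0,0,0,0.065]]]' | head -2
python3 - <<'E'
from h import *
a=save("top","t5.png");b=save("side","s5.png")
o=np.zeros((560,800,3),np.uint8)
for i,(n,im) in enumerate((("top",a),("side",b))):
    u,v=proj(n,[.61,.17,.17]).astype(int); x0=max(u-50,0);y0=max(v-65,0)
    c=cv2.resize(im[y0:y0+130,x0:x0+100,::-1],(400,520),interpolation=cv2.INTER_CUBIC); o[:520,400*i:400*i+400]=c; print(x0,y0)
cv2.imwrite("pics/c5.png",o)
print(proj("top",[.6088,.169,.244]),proj("side",[.6088,.169,.244]))
E
```

```text
time_s: 17.95
tcp_pos: [0.4288, 0.1826, 0.3265]
174 92
231 170
[218.2411 151.14  ] [280.1716 214.784 ]
```

View pics/c5.png

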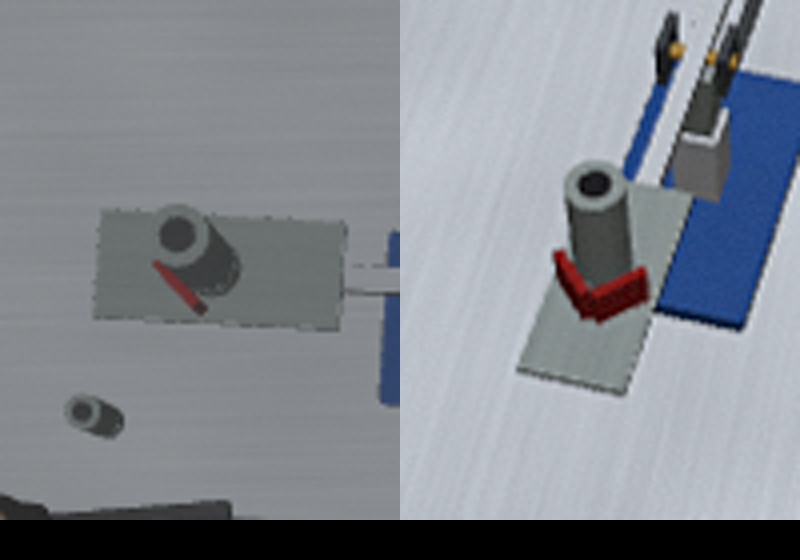

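The sleeve stands upright in the V, with its mouth at top (219,151) and side (280,216), matching the release pose. The pan is level and up, and the felt weight is about 2.8 N, so it goes in the green cup. I go back and regrasp with a 2 mm bias away from the stop.

```bash

python3 -m handwheel '[[[0,0,0,0.045,0,0,0.065],[0,0,0,0.045,0,0,0.065],[0,0,0,0.045,0,0,0.065],[0,0,0,0.045,0,0,0.065],[0,0,0,0,0.002,0.02,0.065],[0,0,0,0,0,0,0.065],[0,0,0,0,0,0,0.065]]]' >/dev/null
python3 -c "
from h import *
go(.6088,.167,.197,-94.3)"
```

```text
t 18.75 tcp [0.6092 0.1664 0.3045] shift [-0.0003 -0.0008  0.1075] F [1.2788 0.1438 1.0716] w 0.06488369095814923
turn [ 0.0169  0.0163 -0.0092]
```

```bash

python3 -m handwheel '[[[0,0,0,0,-0.0005,0.03,0.065],[0,0,0,0,0,0.03,0.065],[0,0,0,0,0,0.025,0.065],[0,0,0,0,0,0.015,0.065],[0,0,0,0,0,0.007,0.065],[0,0,0,0,0,0,0.055],[0,0,0,0,0,0,0.045],[0,0,0,0,0,0,0.042],[0,0,0,0,0,0,0.040],[0,0,0,0,0,0,0.039]]]'
python3 -m handwheel '[[[0,0,0,0,0,0,0.038],[0,0,0,0,0,0,0.037],[0,0,0,0,0,0,0.036],[0,0,0,0,0,0,0.035],[0,0,0,0,0,0,0.034],[0,0,0,0,0,0,0.0335],[0,0,0,0,0,0,0.033],[0,0,0,0,0,0,0.0325],[0,0,0,0,0,0,0.032],[0,0,0,0,0,0,0.0315]]]'; python3 f.py
```

```text
time_s: 19.75
tcp_pos: [0.6089, 0.1676, 0.1992]
ee_rot: [[0.997, -0.075, 0.001], [-0.075, -0.997, 0.001], [0.001, -0.001, -1.0]]
wrist_force: [-0.4, -0.2, 0.4]
gripper_width: 0.467
gripper_force: 0.0
time_s: 20.75
tcp_pos: [0.6088, 0.1677, 0.1986]
ee_rot: [[0.997, -0.075, 0.0], [-0.075, -0.997, 0.0], [0.0, -0.0, -1.0]]
wrist_force: [-1.1, 2.3, 0.8]
gripper_width: 0.365
gripper_force: 5.1
F [0.0507 1.5767 0.4636] [0.6088 0.1676 0.1986] [ 0.5453 -0.0605  0.0264]
```

```bash

python3 -m handwheel '[[[0,0,0,0,0,0,0.029],[0,0,0,0,0,0,0.025],[0,0,0,0,0,0,0.015],[0,0,0,0,0,0,0.010],[0,0,0,0,0,-0.003,0.010],[0,0,0,0,0,-0.01,0.010],[0,0,0,0,0,-0.03,0.010],[0,0,0,0,0,-0.04,0.010],[0,0,0,0,0,-0.03,0.010],[0,0,0,0,0,0,0.010],[0,0,0,0,0,0,0.010]]]'; python3 f.py
python3 -c "
from h import *
go(.4067,-.3075,.25,-94.3)"
```

```text
time_s: 22.15
tcp_pos: [0.6082, 0.1673, 0.3115]
ee_rot: [[0.997, -0.075, -0.001], [-0.075, -0.997, 0.001], [-0.001, -0.001, -1.0]]
wrist_force: [-0.2, -0.2, -4.0]
gripper_width: 0.361
gripper_force: 30.0
F [ 0.018  -0.1406 -3.2359] [0.6083 0.1673 0.3101] [-0.0498  0.0102 -0.0334]
t 22.45 tcp [0.6083 0.1673 0.3101] shift [-0.1653  0.4885  0.0612] F [ 0.9151 -0.5254 -2.9684] w 0.03129476099642125
turn [0.0148 0.0235 0.0002]
```

```bash

python3 -m handwheel '[[[0,0,0,-0.041,0,0,0.010],[0,0,0,-0.041,0,0,0.010],[0,0,0,-0.041,0,0,0.010],[0,0,0,-0.041,0,0,0.010],[0,0,0,0,0.04,0,0.010],[0,0,0,0,0.045,0,0.010],[0,0,0,0,0.045,0,0.010],[0,0,0,0,0.045,0,0.010],[0,0,0,0,0.045,0,0.010],[0,0,0,0,0.045,0,0.010],[0,0,0,0,0.045,0,0.010],[0,0,0,0,0.045,0,0.010]]]' |head -2
python3 -m handwheel '[[[0,0,0,0,0.045,0,0.010],[0,0,0,0,0.045,0.02,0.010],[0,0,0,0,0.045,0.04,0.010],[0,0,0,0,0,0.04,0.010],[0,0,0,0,0,0.04,0.010],[0,0,0,0,0,0.04,0.010],[0,0,0,0,0,0,0.010],[0,0,0,0,0,0,0.010],[0,0,0,0,0,0,0.010]]]'
python3 - <<'E'
from h import *
go(.4067,-.3075,.065,-94.3)
a=save("top","t6.png");b=save("side","s6.png")
o=np.zeros((560,800,3),np.uint8)
for i,(n,im) in enumerate((("top",a),("side",b))):
    u,v=proj(n,[.4067,-.3075,.05]).astype(int); x0=max(u-50,0);y0=max(v-65,0)
    c=cv2.resize(im[y0:y0+130,x0:x0+100,::-1],(400,520),interpolation=cv2.INTER_CUBIC); o[:520,400*i:400*i+400]=c; print(x0,y0)
cv2.imwrite("pics/c6.png",o)
E
```

```text
time_s: 23.65
tcp_pos: [0.4178, -0.176, 0.3116]
time_s: 24.55
tcp_pos: [0.411, -0.302, 0.1409]
ee_rot: [[0.997, -0.074, 0.004], [-0.074, -0.997, -0.002], [0.005, 0.002, -1.0]]
wrist_force: [0.1, -0.5, -3.3]
gripper_width: 0.361
gripper_force: 30.0
t 24.55 tcp [ 0.411  -0.302   0.1409] shift [-0.0042  0.0056  0.0759] F [ 0.0732 -0.5095 -3.3139] w 0.03144245675910184
turn [ 0.0203 -0.0439  0.0106]
383 180
340 70
```

View pics/c6.png

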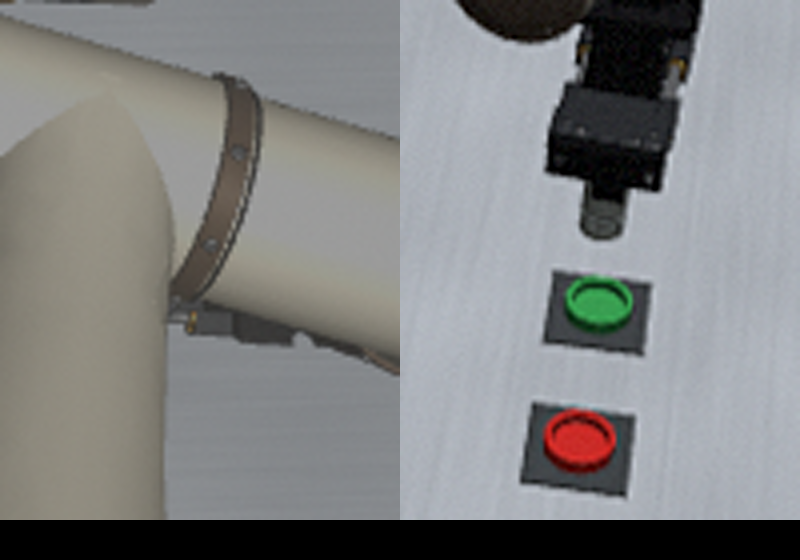

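```bash
python3 - <<'E'
from h import *
p=np.array(r.sense()["tcp_pos"])-[0,0,.0446]
print(p,proj("side",p),"obs (390.5,126.2)",onz("side",(390.5,126.2),p[2]))
b=cv2.imread("pics/s6.png");h=cv2.cvtColor(b,cv2.COLOR_BGR2HSV);m=cv2.inRange(h,(45,100,40),(80,255,255))
q=cv2.findNonZero(m[130:165,370:410]).reshape(-1,2)+[370,130];print(q.min(0),q.max(0))
# rim ellipse
e=cv2.fitEllipse(cv2.convexHull(q.astype(np.int32)));print(e,onz("side",e[0],.014))
a=cv2.imread("pics/t1.png");h=cv2.cvtColor(a,cv2.COLOR_BGR2HSV);m=cv2.inRange(h,(45,100,40),(80,255,255))
q=cv2.findNonZero(m[225:265,405:455]).reshape(-1,2)+[405,225];e=cv2.fitEllipse(cv2.convexHull(q.astype(np.int32)));print(e,onz("top",e[0],.014))
for n,uv in(("top",(218.7,151)),("side",(280.2,215.7))):print(n,onz(n,uv,.244)) # known (.6088,.169)
for n,uv in(("side",(352,292.3)),("top",(201,236.2))):print(n,onz(n,uv,.102)) # known (.442,.2414)
E
```

```text
[ 0.4107 -0.3018  0.0962] [390.5711 125.2054] obs (390.5,126.2) [ 0.4105 -0.2976  0.0962]
[381 139] [397 153]
((389.0300598144531, 145.5410919189453), (14.290549278259277, 17.369003295898438), 97.73509216308594) [ 0.4067 -0.304   0.014 ]
((430.99114990234375, 245.47039794921875), (19.251583099365234, 19.6153564453125), 159.0989990234375) [ 0.4064 -0.3112  0.014 ]
top [0.6091 0.1681 0.244 ]
side [0.6082 0.1713 0.244 ]
side [0.4428 0.2419 0.102 ]
top [0.4426 0.2383 0.102 ]
```

```bash

python3 -m handwheel '[[[0,0.04,0,-0.004,0.0056,0.02,0.010],[0,0,0,0,0,0.02,0.010],[0,0,0,0,0,0.02,0.010],[0,0,0,0,0,0.008,0.010],[0,0,0,0,0,0,0.010],[0,0,0,0,0,0,0.010]]]' >/dev/null
python3 f.py; python3 -c "
from h import *
go(.4067,-.3075,.0506,-94.3)"
```

```text
F [-0.1908  0.2332 -2.503 ] [ 0.4052 -0.3066  0.0709] [-0.045   0.0324  0.0174]
t 25.55 tcp [ 0.4052 -0.3066  0.0709] shift [0.0015 0.0007 0.0204] F [ 0.0266  0.8518 -2.5481] w 0.03136623432372003
turn [ 0.0034 -0.0515  0.0017]
```

```bash

python3 -m handwheel '[[[0,-0.05,0,0.0015,0.0008,0.004,0.010],[0,0,0,0,0,0.004,0.010],[0,0,0,0,0,0.002,0.010],[0,0,0,0,0,0.002,0.010],[0,0,0,0,0,0.001,0.010],[0,0,0,0,0,0.001,0.010],[0,0,0,0,0,0,0.010]]]' >/dev/null
python3 f.py
python3 -m handwheel '[[[0,0,0,0,0,0.001,0.010],[0,0,0,0,0,0.001,0.010],[0,0,0,0,0,0.001,0.010],[0,0,0,0,0,0,0.010]]]' >/dev/null
python3 f.py
```

```text
F [-1.1404 -5.0825 -0.7233] [ 0.4068 -0.3087  0.0567] [-1.7303  0.3653 -0.0994]
F [-0.9489 -5.808  -1.2672] [ 0.4065 -0.3087  0.0534] [-1.9105  0.3729  0.0312]
```

It is inside the cup but touching the wall on the +y side, so I shift towards -y and continue down.

```bash

python3 -m handwheel '[[[0,0,0,-0.0003,0.0015,0,0.010],[0,0,0,0,0.0015,0,0.010],[0,0,0,0,0,0,0.010]]]' >/dev/null
python3 f.py
python3 -m handwheel '[[[0,0,0,0,0,0.001,0.010],[0,0,0,0,0,0.001,0.010],[0,0,0,0,0,0.001,0.010],[0,0,0,0,0,0,0.010]]]' >/dev/null
python3 f.py
```

```text
F [-0.2182 -0.2965 -3.1522] [ 0.4057 -0.3103  0.0533] [-0.0711  0.0358  0.0142]
F [-1.3909  2.4253  4.5736] [ 0.4058 -0.3104  0.0508] [0.7424 0.4833 0.0192]
```

```bash

python3 -m handwheel '[[[0,0,0,0,0,-0.0008,0.010],[0,0,0,0,0,0,0.033],[0,0,0,0,0,0,0.037],[0,0,0,0,0,0,0.045],[0,0,0,0,0,0,0.06],[0,0,0,0,0,0,0.065],[0,0,0,0,0,0,0.065],[0,0,0,0,0,0,0.065],[0,0,0,0,0,0,0.065],[0,0,0,0,0,0,0.065]]]'
python3 -m handwheel '[[[0,0,0,0,0,-0.02,0.065],[0,0,0,0,0,-0.03,0.065],[0,0,0,0,0,-0.04,0.065],[0,0,0,0,0,-0.04,0.065],[0,0,0,0,-0.045,-0.01,0.065],[0,0,0,0,-0.045,0,0.065],[0,0,0,0,-0.045,0,0.065],[0,0,0,0,-0.045,0,0.065],[0,0,0,0,-0.045,0,0.065],[0,0,0,0,-0.045,0,0.065],[0,0,0,0,0,0,0.065],[0,0,0,0,0,0,0.065]]]'
python3 - <<'E'
from h import *
a=save("top","t7.png");b=save("side","s7.png")
o=np.zeros((560,800,3),np.uint8)
for i,(n,im) in enumerate((("top",a),("side",b))):
    u,v=proj(n,[.4067,-.3075,.05]).astype(int); x0=max(u-50,0);y0=max(v-65,0)
    c=cv2.resize(im[y0:y0+130,x0:x0+100,::-1],(400,520),interpolation=cv2.INTER_CUBIC); o[:520,400*i:400*i+400]=c; print(x0,y0)
cv2.imwrite("pics/c7.png",o)
E
```

```text
time_s: 29.55
tcp_pos: [0.4058, -0.3104, 0.0512]
ee_rot: [[0.997, -0.075, -0.001], [-0.075, -0.997, 0.0], [-0.001, 0.0, -1.0]]
wrist_force: [-0.1, -0.7, -0.4]
gripper_width: 0.74
gripper_force: 0.0
time_s: 30.75
tcp_pos: [0.4261, -0.0402, 0.1912]
ee_rot: [[0.997, -0.072, -0.001], [-0.072, -0.997, 0.0], [-0.001, -0.0, -1.0]]
wrist_force: [-0.7, 0.5, -0.8]
gripper_width: 0.744
gripper_force: 0.0
383 180
340 70
```

View pics/c7.png

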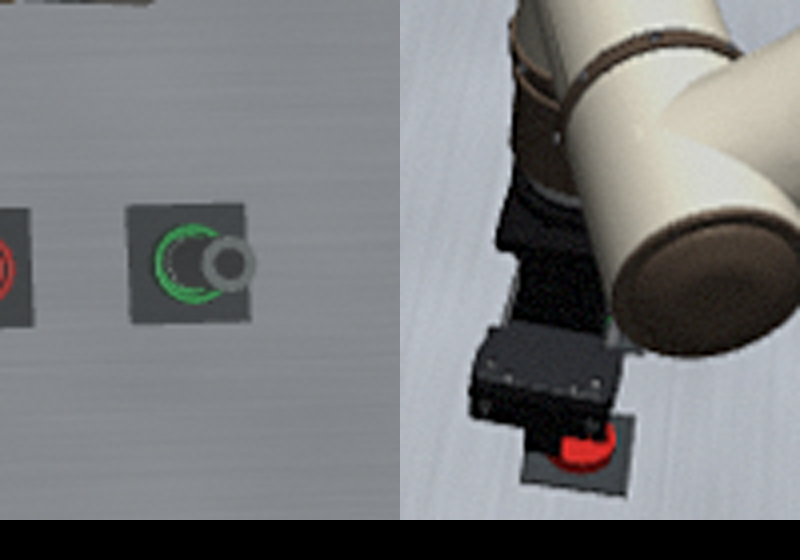

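The top view shows the sleeve standing upright in the green cup, with its mouth at (440,246) over the cup rim at (431,246). The offset is perspective only, and the arm is clear. I hand the job in.

```bash
python3 -c "
from station import r
print(r.finish_job())"
```

```text
the job is handed in; nothing more can be done
None
```

The sleeve was weighed fully home in the V stop, the pan stayed up (about 2.8–3.2 N felt at the wrist), so it now stands let go in the green cup; the job is handed in and its result was not shown to me.

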